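# Switch the range on at the interlocked twin switch box

### The job

Switch the range on at the grey twin switch box: its lever is the one with the wide flat paddle head. A sliding steel bar blocks both levers, so first push the bar sideways by its upright post, fully across toward the ball-headed lever, until it has cleared the paddle lever; then throw the paddle lever fully over, away from you. Leave the ball-headed lever off and let go of everything at the end.

Things in the scene. Friction and masses are not known exactly. Their poses are not given: they have to be found in the camera images.
- switch_box: Grey switch box fixed on the worktop, 116 deep (x) x 230 wide (y) x 60 mm high. Origin: centre of its underside; x axis from its front to its back (away from the robot, bar its yaw), y to the left, z up. The levers stand on top at box x = 0, y = +52 and -52 mm; which is left varies. Each has a 10 mm steel stem on a pivot along box y, 66 mm above the worktop.
- slide (a joint): Locking slide's position along box y, m: 0 = middle, where it blocks both levers; end stops at +0.030 (toward box +y) and -0.030 (toward -y). Moved more than 0.018 toward one lever it clears the other; best pushed to its end stop. Takes about 2 N, stays where left; a lever thrown on keeps it from returning.
- slide_post (a point): Middle of the upright round post (14 mm thick, 17 mm black cap) on the slide; it stands half-way between the levers when the slide is in the middle. Post top: 14 mm above this point; top of the slide bar: 22 mm below it. The bar is 10 (x) x 128 (y) x 14 mm (z), runs along box y just behind the stems of the levers when off, and moves straight along box y.
- paddle_lever (a joint): Angle of the paddle-headed lever, rad: 0 = off, leaning 26 degrees to the box's front (-x); 0.9 = fully on, leaning 26 degrees to the back (+x). Takes about 2 N at the head, stays where it is left. While the slide blocks it, it stops at about 0.1.
- paddle_lever_head (a point): Centre of the wide flat black paddle on its stem (40 mm wide along box y, 10 mm thick, 26 mm tall along the stem), 68 mm from the pivot; the paddle ends 13 mm above and below it along the stem. From fully off to fully on it moves 59 mm along box x in a low arc, 7 mm higher at mid-travel.
- ball_lever (a joint): Angle of the ball-headed lever, same meaning as for the paddle lever; must stay off (near 0).
- ball_lever_head (a point): Centre of the black ball (26 mm diameter) on the other lever's stem, 68 mm from its pivot.

How it is judged:
By the outcome, as a careful person would: the job done as asked, in the order asked, and still so for the second after the job is handed in, with the robot touching nothing.
It also fails if it takes over 35 s, if anything falls off the work surface, if the arm or the gripper's body presses on something with over 40 N, if the wrist force passes 120 N, or if a joint passes its speed limit or range.

### The arm

A 6-joint arm with a two-finger parallel gripper is mounted at the origin on a cart in front of the work surface, level with it; the furniture and walls round the work are solid. World frame = base frame: x ahead of the robot, y to its left, z up, the work surface at z = 0. Lengths are in m, angles in rad, forces in N, time in s.
With the tool pointing down it reaches from about 0.3 to 0.775 m from the base axis. Payload 14.6 kg.
Tool frame: the origin (TCP) lies midway between the tips of the shut fingers; the grasp point (between the pads) lies 19 mm behind it (ctrl.tcp_to_grasp is the distance from the TCP to the grasp point, in m); x points along the fingers, y is the direction in which the jaws open and shut, and the axes are right-handed (so a half turn about x gives the same grasp; the last joint's range is limited). The gripper opens to 94 mm and grips with 3 to 60 N. Pads are 16 mm wide; open, the fingers measure 119 mm over their backs; the gripper's body (75 mm by 177 mm) begins 78 mm behind the grasp point.
Start: joints at [-1.399, 0.3, 1.521, -0, 1.321, -0.067], TCP at [0.13, -0.534, 0.205] pointing down, gripper open.
Joint ranges: [-3.03, 3.03], [-0.79, 2.21], [0.23, 2.52], [-1.04, 4.18], [0, 3.07], [-2.55, 2.55]. Speed limits (rad/s): [2.22, 2.22, 2.57, 3.14, 3.14, 3.14].

### API

Orientations are given as [roll, pitch, yaw] about the fixed x, y, z axes, in that order (R = Rz(yaw) Ry(pitch) Rx(roll)).
In Python, from station import ctrl gives the robot as it stands.
- The arm moves only by the tool jog_arm, never from a script. Its argument "rows" is one flat list of numbers, 7 for each row, row after row: the shift along the world's x, y, z in m, then the turn, a rotation vector about the world's x, y, z in degrees, then the closure, from 0 (fully open) to 1 (shut). A call has 1 to 8 rows; each row shifts and turns the commanded pose from where the row before left it; what a row does not reach is not made up. A row lasts 1/12 s, in which the tool goes at most 41.7 mm and 7.16 degrees, less where a joint would pass 70% of its speed; a pose out of reach is approached as far as the arm can. A call with a gripper value outside its range is refused whole. The fingers move at their own pace and stop on an object; "squeeze" is the grip in N (left out, the last holds). Time passes only in rows, so rows that do not move let the fingers close. It gives the time, the measured TCP pose, the force and the opening at its end, in the units of the state.
- ctrl.get_obs(): the state, without advancing time (a new reading comes with each control period).
- ctrl.camera(name): name is "scene" or "top" or "wrist"; returns (picture, depth): 480x640x3 uint8, red, green, blue; 480x640 float32, m along the optical axis (not along the pixel's ray), 0 where there is no reading.
- ctrl.camera_model(name): a dict with "K" (3x3 intrinsics, pixels), "extrinsics" (4x4, takes a point from camera to world coordinates). Camera axes: x right, y down, z forward; pixel columns grow to the right and rows downward; lengths in m; the calibration is good to about 2 mm. A picture is of the moment at which its call begins: read the wrist's pose just before it. camera_model takes no time and is no camera call; for the wrist camera it gives the pose at the moment of the call.
- ctrl.hand_in(): hands the job in, once; it reports no verdict.
The state is a dict: "time_s": time; "qpos": joint angles; "joint_vel": joint speeds; "tau": joint torques, N m; "ee_pos": TCP position; "eef_rot": TCP orientation; "force": force on the tool from outside, world axes, zero at the start; "moment": the same for the moment, N m; "grip_width": finger opening in m.
Only numpy, scipy, OpenCV 4.12 (cv2) and the standard library are available. Lean on these libraries where they do the work, as an engineer would, in place of code of your own. Each camera call takes 0.05 s, during which the arm holds its last target.

## Working session

There is one attempt and no reset: what is moved stays moved. The work goes in short steps, Python scripts to look and compute and a tool call to move; the robot and the scene stay as the last step left them, time stands still between calls to the robot, and variables do not carry over. Pictures are saved under pics/ and viewed, and the job is handed in when it is done.

Besides the shell and the picture viewer there is one more tool, called after "Request:" in YAML: its name, and indented under it one key for each argument. jog_arm: Moves the arm, as the interface text tells. Its arguments: {"type":"object","properties":{"rows":{"type":"array"},"squeeze":{"type":"number"}},"required":["rows"]}

```bash
mkdir -p pics; cat > h.py <<'E'
import numpy as np,cv2
from station import ctrl
def snap(n,tag):
    m=ctrl.camera_model(n); p,d=ctrl.camera(n)
    cv2.imwrite(f'pics/{tag}.png',p[:,:,::-1]); np.savez(f'{tag}.npz',p=p,d=d,K=m['K'],E=m['extrinsics'])
def pt(tag,u,v,d=None):
    z=np.load(tag+'.npz'); dd=z['d'][int(v),int(u)] if d is None else d
    c=np.linalg.inv(z['K'])@np.array([u,v,1])*dd
    return (z['E']@np.r_[c,1])[:3]
def onz(tag,u,v,h):
    z=np.load(tag+'.npz'); E=z['E']; r=E[:3,:3]@np.linalg.inv(z['K'])@np.array([u,v,1]); o=E[:3,3]
    return o+r*(h-o[2])/r[2]
def crop(tag,x,y,w,h,s,out):
    p=np.load(tag+'.npz')['p'][y:y+h,x:x+w,::-1]; cv2.imwrite(f'pics/{out}.png',cv2.resize(p,None,fx=s,fy=s,interpolation=cv2.INTER_CUBIC))
E
python3 - <<'E'
from h import *
snap('scene','s0'); snap('top','t0'); o=ctrl.get_obs(); print(o['time_s'],o['ee_pos'],o['eef_rot'],o['grip_width'])
a=cv2.imread('pics/s0.png');b=cv2.imread('pics/t0.png')
E
```

```text
0.1 [ 0.1300333  -0.53416389  0.20495474] [-1.62933335  1.56979163  1.75105836] 0.09412103515613979
```

View pics/s0.png

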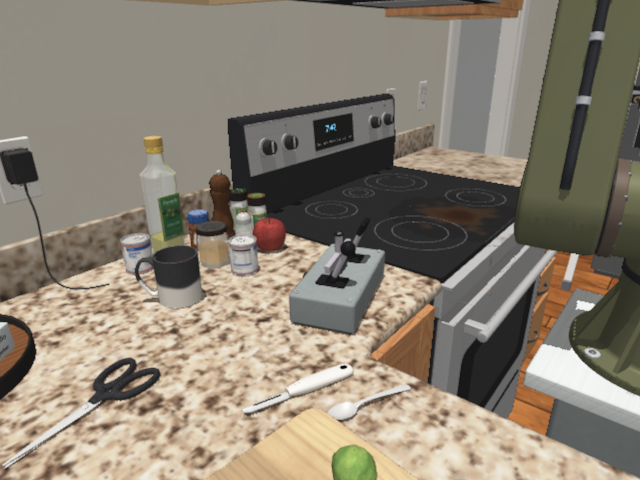

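View pics/t0.png

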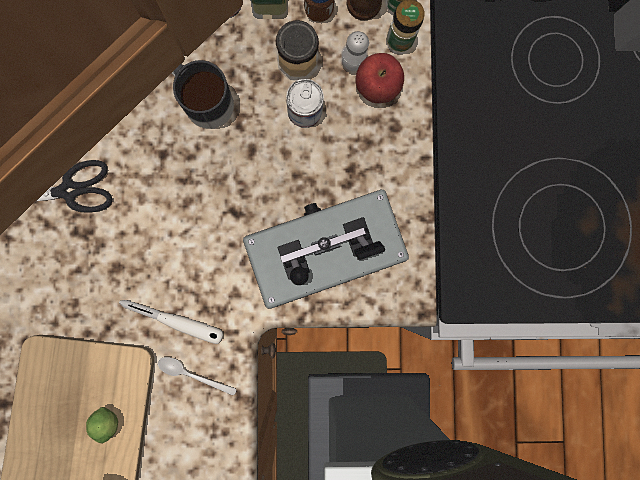

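The top view shows the box at about (327,248), with the ball head left at (299,274), the paddle right at (368,248) and the post at (323,243).

```bash
python3 - <<'E'
from h import *
crop('t0',235,180,185,138,4.3,'c0')
for n,u,v in [('ball',299,274),('paddle',368,248),('post',323,243)]: print(n,pt('t0',u,v))
cs=[(245,238),(383,191),(410,258),(269,307)]
print([onz('t0',u,v,.06).round(3) for u,v in cs],[pt('t0',u,v).round(3) for u,v in [(252,242),(378,197),(402,255),(272,300)]])
z=np.load('t0.npz');print(z['E'].round(3),z['K'])
for u,v in [(60,80),(280,45),(205,90),(380,75),(305,95),(150,20),(200,60),(550,60)]: print(u,v,pt('t0',u,v).round(3))
E
```

```text
ball [0.44737722 0.19763236 0.14368656]
paddle [0.48285468 0.10228935 0.13672443]
post [0.49020329 0.16438557 0.13445473]
[array([0.504, 0.279, 0.06 ]), array([0.575, 0.07 , 0.06 ]), array([0.472, 0.03 , 0.06 ]), array([0.4  , 0.243, 0.06 ])] [array([0.497, 0.268, 0.063]), array([0.565, 0.078, 0.065]), array([0.477, 0.043, 0.064]), array([0.411, 0.238, 0.066])]
[[-0.006 -0.997  0.08   0.43 ]
 [-1.     0.004 -0.03   0.191]
 [ 0.03  -0.08  -0.996  0.955]
 [ 0.     0.     0.     1.   ]] [[594.86403624   0.         321.53385381]
 [  0.         594.86403624 238.51331205]
 [  0.           0.           1.        ]]
60 80 [0.548 0.329 0.623]
280 45 [0.792 0.225 0.087]
205 90 [0.732 0.342 0.057]
380 75 [0.757 0.072 0.059]
305 95 [0.721 0.188 0.07 ]
150 20 [0.589 0.282 0.61 ]
200 60 [0.765 0.343 0.094]
550 60 [ 0.803 -0.219  0.006]
```

View pics/c0.png

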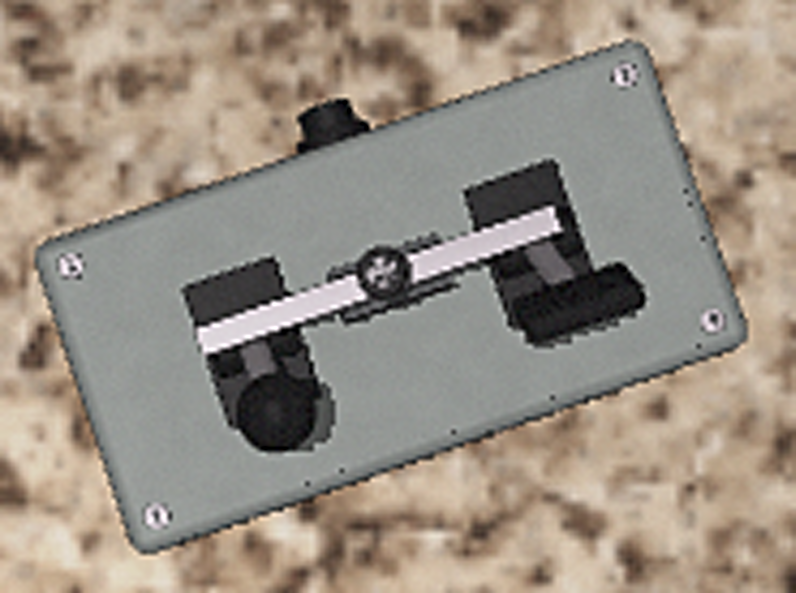

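```bash
python3 - <<'E'
from h import *
from scipy.spatial.transform import Rotation as R
o=ctrl.get_obs(); r=R.from_euler('xyz',o['eef_rot']); print(r.as_matrix().round(3))
f=lambda x,y:(235+x/4.3,180+y/4.3)
c=np.array([.488,.1555]);ex=np.array([.947,.3215]);ey=np.array([-.3215,.947])
for n,x,y,h in [('posttop',384,270,.134),('ball',278,412,.132),('paddle',585,303,.133),('barL',203,340,.098),('barR',557,218,.098),('pivL',250,340,.07),('screwa',70,265,.06),('b',625,76,.06),('c',712,321,.06),('d',158,517,.06),('slotLtl',183,288,.06),('slotRtr',555,158,.06)]:
    u,v=f(x,y); p=onz('t0',u,v,h); q=p[:2]-c; print(n,p.round(4),'depthpt',pt('t0',round(u),round(v)).round(3),'box',(q@ex).round(4),(q@ey).round(4))
E
```

```text
[[-0.     0.237 -0.972]
 [ 0.001 -0.972 -0.237]
 [-1.    -0.001 -0.   ]]
posttop [0.4905 0.1626 0.134 ] depthpt [0.49  0.163 0.136] box 0.0047 0.0059
ball [0.4451 0.1968 0.132 ] depthpt [0.445 0.196 0.142] box -0.0273 0.0529
paddle [0.4796 0.0977 0.133 ] depthpt [0.48  0.099 0.144] box -0.0265 -0.0521
barL [0.4699 0.2221 0.098 ] depthpt [0.47  0.222 0.096] box 0.0043 0.0689
barR [0.5105 0.1028 0.098 ] depthpt [0.512 0.1   0.075] box 0.0044 -0.0571
pivL [0.4711 0.2069 0.07  ] depthpt [0.47  0.207 0.089] box 0.0005 0.0541
screwa [0.4981 0.2699 0.06  ] depthpt [0.497 0.27  0.065] box 0.0464 0.105
b [0.5645 0.0741 0.06  ] depthpt [0.564 0.075 0.063] box 0.0463 -0.1016
c [0.4775 0.0447 0.06  ] depthpt [0.477 0.045 0.065] box -0.0456 -0.1016
d [0.4102 0.2391 0.06  ] depthpt [0.411 0.238 0.066] box -0.0468 0.1042
slotLtl [0.4899 0.2304 0.06  ] depthpt [0.49  0.23  0.065] box 0.0259 0.0703
slotRtr [0.5353 0.0993 0.06  ] depthpt [0.535 0.099 0.059] box 0.0268 -0.0684
```

Request:
jog_arm:
  rows: [0, 0, 0.025, 0, 0, 1, 1, 0, 0, 0.025, 0, 0, 1, 1, 0.0155, 0.0275, 0, 0, 0, 1, 1, 0.0155, 0.0275, 0, 0, 0, 1, 1, 0.0155, 0.0275, 0, 0, 0, 1, 1, 0.0155, 0.0275, 0, 0, 0, 0, 1, 0.0155, 0.0275, 0, 0, 0, 0, 1, 0.0155, 0.0275, 0, 0, 0, 0, 1]
  squeeze: 10

```text
time_s: 0.77
ee_pos: [0.2235, -0.3679, 0.2552]
eef_rot: [-1.526, 1.57, 1.941]
force: [1.2, 0.3, -1.2]
grip_width: 0.044
```

Request:
jog_arm:
  rows: [0.0155, 0.0275, 0, 0, 0, 0, 1, 0.0155, 0.0275, 0, 0, 0, 0, 1, 0.0155, 0.0275, 0, 0, 0, 0, 1, 0.0155, 0.0275, 0, 0, 0, 0, 1, 0.0155, 0.0275, 0, 0, 0, 0, 1, 0.0155, 0.0275, 0, 0, 0, 0, 1, 0.0155, 0.0275, 0, 0, 0, 0, 1, 0.0155, 0.0275, 0, 0, 0, 0, 1]

```text
time_s: 1.43
ee_pos: [0.3474, -0.1479, 0.2554]
eef_rot: [1.327, 1.571, -1.489]
force: [0.4, -0.1, 0.2]
grip_width: 0.0003
```

Request:
jog_arm:
  rows: [0.0155, 0.0275, 0, 0, 0, 0, 1, 0.0155, 0.0275, 0, 0, 0, 0, 1, 0.0155, 0.0275, 0, 0, 0, 0, 1, 0.0155, 0.0275, 0, 0, 0, 0, 1, 0.0155, 0.0275, 0, 0, 0, 0, 1, 0.0155, 0.0275, 0, 0, 0, 0, 1, 0.0155, 0.0275, 0, 0, 0, 0, 1, 0.0155, 0.0275, 0, 0, 0, 0, 1]

```text
time_s: 2.1
ee_pos: [0.4715, 0.0723, 0.2552]
eef_rot: [-0.175, 1.57, -2.991]
force: [0.4, 0.0, 1.2]
grip_width: 0.0007
```

Request:
jog_arm:
  rows: [0.0155, 0.0275, 0, 0, 0, 0, 1, 0.016, 0.0275, 0, 0, 0, 0, 1, 0, 0, -0.035, 0, 0, 0, 1, 0, 0, -0.035, 0, 0, 0, 1, 0, 0, 0, 0, 0, 0, 1]

```text
time_s: 2.52
ee_pos: [0.4999, 0.1256, 0.1793]
eef_rot: [-0.15, 1.561, -2.964]
force: [-0.9, 0.1, -0.6]
grip_width: 0.0002
```

```bash
python3 - <<'E'
from h import *
snap('wrist','w1'); snap('scene','s1'); crop('s1',260,160,200,150,4,'s1c')
o=ctrl.get_obs(); print(o['ee_pos'],o['force'],o['qpos'])
E
```

```text
[0.50236482 0.12551511 0.18569885] [-0.56933526  0.98244852  2.41733607] [1.74081662e-01 2.46745078e-01 1.63587564e+00 2.56297158e-05
 1.26070930e+00 1.41891476e+00]
```

View pics/w1.png

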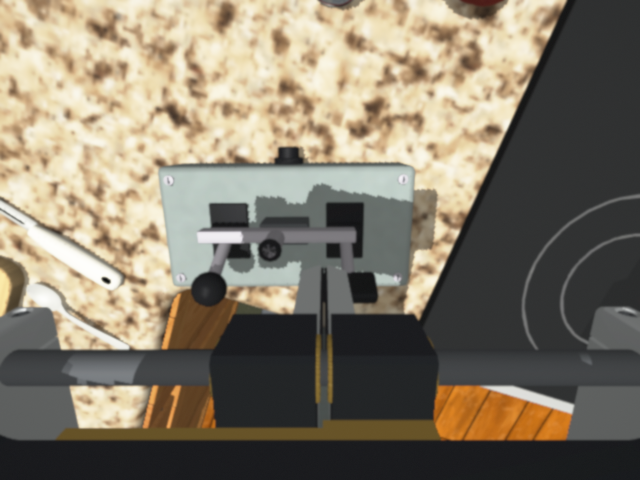

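View pics/s1c.png

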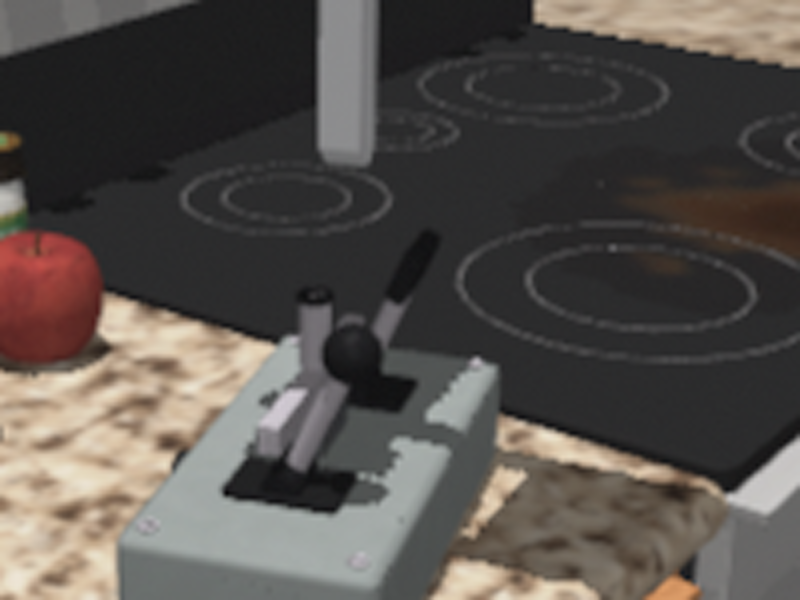

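The wrist view shows the box square to the tool: post cap at (269,250), ball at (209,289), paddle at (362,288), and the fingertips above the gap at (323,268). I'll descend beside the post.

Request:
jog_arm:
  rows: [0, 0, -0.02, 0, 0, 0, 1, 0, 0, -0.02, 0, 0, 0, 1, 0, 0, -0.02, 0, 0, 0, 1, 0, 0, -0.01, 0, 0, 0, 1, 0, 0, 0, 0, 0, 0, 1, 0, 0, 0, 0, 0, 0, 1]

```text
time_s: 3.12
ee_pos: [0.5034, 0.1256, 0.1171]
eef_rot: [2.992, 1.569, 0.176]
force: [-0.3, -0.2, 0.7]
grip_width: 0.0001
```

```bash
python3 - <<'E'
from h import *
snap('wrist','w2'); snap('scene','s2'); crop('s2',280,180,160,120,5,'s2c')
o=ctrl.get_obs(); print(o['ee_pos'],o['force'])
E
```

```text
[0.50347218 0.12568619 0.11731416] [-0.60968083 -0.17075962  0.09597531]
```

View pics/w2.png

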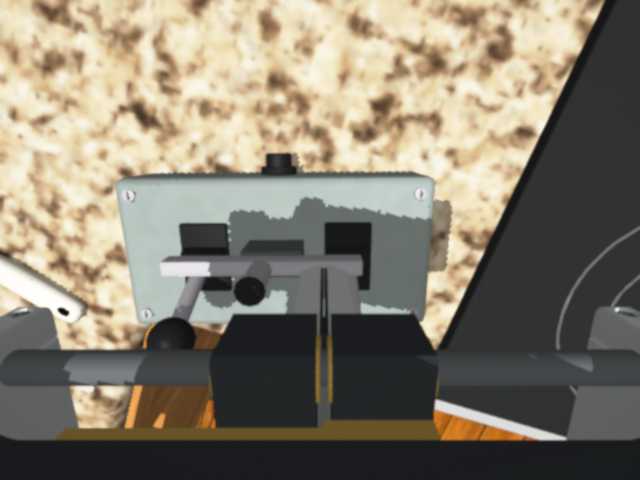

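View pics/s2c.png

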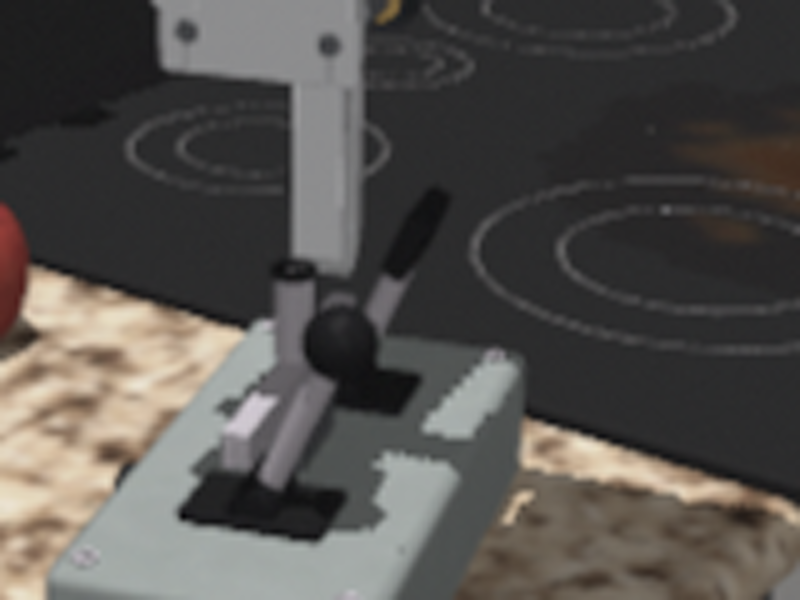

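Finger tip is at post mid-height and in line with the bar, beside the post's base at (258,275). Pushing toward the ball now.

Request:
jog_arm:
  rows: [-0.0016, 0.0047, 0, 0, 0, 0, 1, -0.0016, 0.0047, 0, 0, 0, 0, 1, -0.0016, 0.0047, 0, 0, 0, 0, 1, -0.0016, 0.0047, 0, 0, 0, 0, 1, -0.0016, 0.0047, 0, 0, 0, 0, 1, -0.0016, 0.0047, 0, 0, 0, 0, 1, -0.0016, 0.0047, 0, 0, 0, 0, 1, 0, 0, 0, 0, 0, 0, 1]

```text
time_s: 3.88
ee_pos: [0.4911, 0.1594, 0.1155]
eef_rot: [-1.849, 1.571, 1.619]
force: [0.3, 0.3, -0.4]
grip_width: 0.0002
```

Request:
jog_arm:
  rows: [-0.001, 0.0028, 0, 0, 0, 0, 1, 0, 0, 0, 0, 0, 0, 1, -0.001, 0.0028, 0, 0, 0, 0, 1, 0, 0, 0, 0, 0, 0, 1]

```text
time_s: 4.22
ee_pos: [0.4893, 0.1643, 0.1153]
eef_rot: [-0.271, 1.571, -3.087]
force: [0.1, -0.6, 0.5]
grip_width: 0.0005
```

```bash
python3 - <<'E'
from h import *
snap('wrist','w3'); 
o=ctrl.get_obs(); print(o['ee_pos'],o['force']); q=o['ee_pos'][:2]-np.array([.488,.1555]); print(q@[.947,.3215],q@[-.3215,.947])
E
```

```text
[0.48927243 0.16424077 0.11535102] [0.38571855 0.23101035 0.43973374]
0.00401515158467618 0.007868419009249995
```

View pics/w3.png

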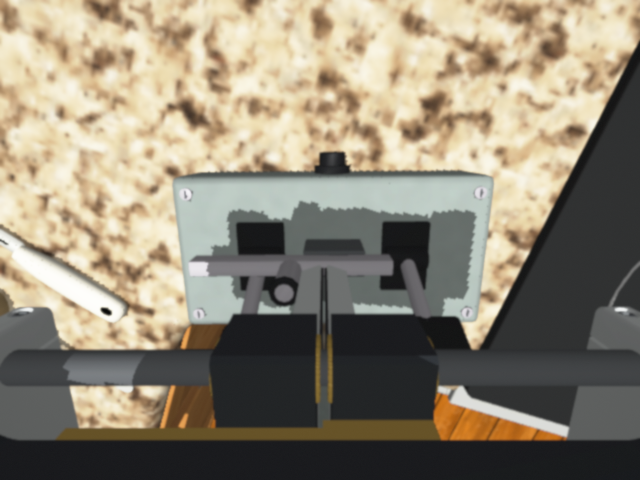

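The bar's right end (392,262) now nearly clears the paddle stem (408,265). It has moved about 19 mm and isn't at the stop yet, so I keep pushing.

Request:
jog_arm:
  rows: [-0.001, 0.0028, 0, 0, 0, 0, 1, 0, 0, 0, 0, 0, 0, 1, 0, 0, 0, 0, 0, 0, 1]

```text
time_s: 4.52
ee_pos: [0.4884, 0.1669, 0.1154]
eef_rot: [0.904, 1.571, -1.911]
force: [0.5, -2.5, -1.2]
grip_width: 0.0004
```

Request:
jog_arm:
  rows: [-0.001, 0.0028, 0, 0, 0, 0, 1, 0, 0, 0, 0, 0, 0, 1, 0, 0, 0, 0, 0, 0, 1]

```text
time_s: 4.77
ee_pos: [0.4881, 0.1678, 0.1155]
eef_rot: [1.599, 1.567, -1.217]
force: [6.1, -18.2, -0.6]
grip_width: 0.0005
```

Request:
jog_arm:
  rows: [-0.001, 0.0028, 0, 0, 0, 0, 1, 0, 0, 0, 0, 0, 0, 1, 0, 0, 0, 0, 0, 0, 1]

```text
time_s: 5.02
ee_pos: [0.4879, 0.1685, 0.1156]
eef_rot: [1.6, 1.564, -1.216]
force: [11.3, -34.0, 0.8]
grip_width: 0.0002
```

End stop reached: force rises steeply and motion has stopped. Backing off, lifting, and looking.

Request:
jog_arm:
  rows: [0.002, -0.0057, 0, 0, 0, 0, 1, 0.003, -0.0086, 0, 0, 0, 0, 1, 0, 0, 0, 0, 0, 0, 1, 0, 0, 0.025, 0, 0, 0, 1, 0, 0, 0.025, 0, 0, 0, 1, 0, 0, 0.025, 0, 0, 0, 1, 0, 0, 0.015, 0, 0, 0, 1, 0, 0, 0, 0, 0, 0, 1]

```text
time_s: 5.68
ee_pos: [0.4923, 0.1589, 0.2086]
eef_rot: [-3.127, 1.566, 0.341]
force: [-0.1, 0.3, -0.4]
grip_width: 0.0006
```

```bash
python3 - <<'E'
from h import *
snap('wrist','w4'); 
o=ctrl.get_obs(); print(o['ee_pos'],o['force'])
E
```

```text
[0.49170579 0.15870849 0.20644807] [-0.86221435  0.47125659 -0.77164824]
```

View pics/w4.png

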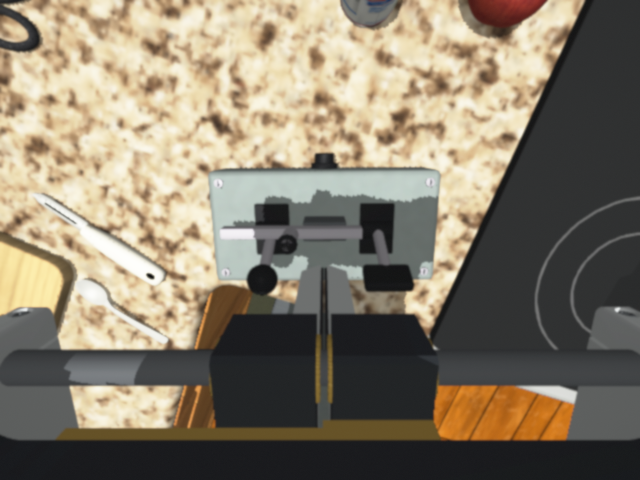

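Bar's right end is at (361,232) and the paddle stem at (378,235), so it's clear. Ball lever is still off at (262,279). Moving in front of the paddle.

Request:
jog_arm:
  rows: [-0.0163, -0.0246, 0, 0, 0, 0, 1, -0.0163, -0.0246, 0, 0, 0, 0, 1, -0.0164, -0.0246, 0, 0, 0, 0, 1, 0, 0, 0, 0, 0, 0, 1, 0, 0, -0.023, 0, 0, 0, 1, 0, 0, -0.023, 0, 0, 0, 1, 0, 0, -0.023, 0, 0, 0, 1, 0, 0, -0.023, 0, 0, 0, 1]

```text
time_s: 6.4
ee_pos: [0.4417, 0.0847, 0.1113]
eef_rot: [-0.428, 1.569, 3.039]
force: [0.7, 0.5, -0.6]
grip_width: 0.0002
```

Request:
jog_arm:
  rows: [0, 0, 0, 0, 0, 0, 1, 0, 0, 0, 0, 0, 0, 1]

```text
time_s: 6.57
ee_pos: [0.4417, 0.0846, 0.1125]
eef_rot: [-0.268, 1.568, -3.083]
force: [-0.0, -0.1, 1.2]
grip_width: 0.001
```

```bash
python3 - <<'E'
from h import *
snap('scene','s5'); snap('top','t5'); crop('s5',280,160,160,120,5,'s5c'); crop('t5',235,180,185,138,4.3,'t5c')
o=ctrl.get_obs(); print(o['ee_pos'],o['force']); q=o['ee_pos'][:2]-np.array([.488,.1555]); print(q@[.947,.3215],q@[-.3215,.947])
E
```

```text
[0.44282655 0.08464922 0.11426855] [-0.11532758 -1.06237623  0.17906199]
-0.06555778106900007 -0.05257243016266362
```

View pics/s5c.png

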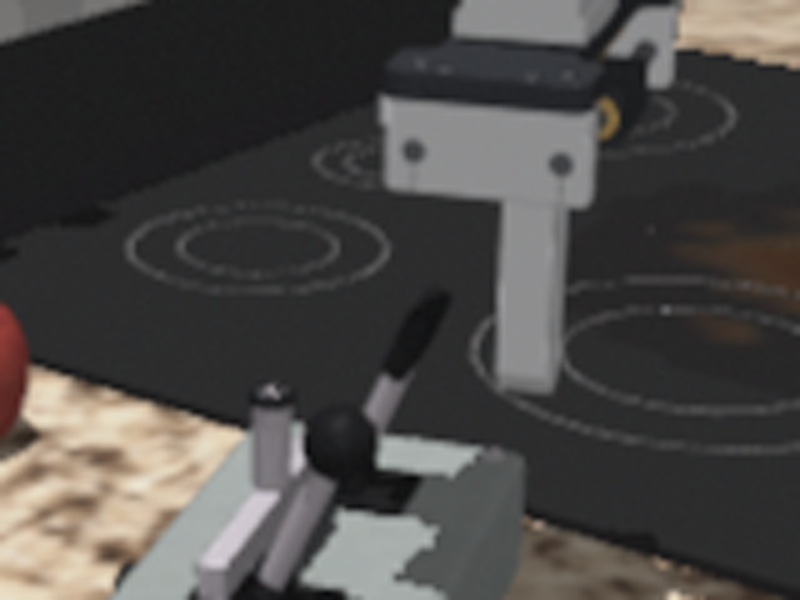

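View pics/t5c.png

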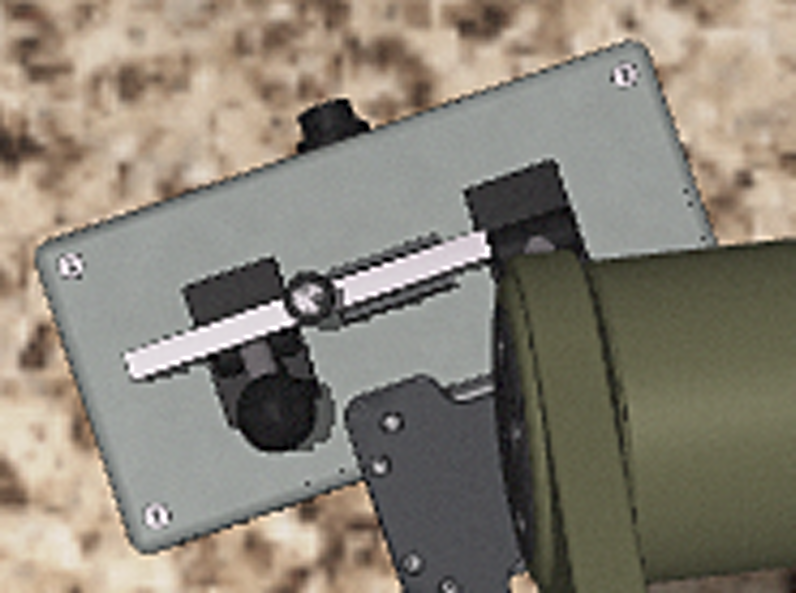

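Finger sits in front of the paddle, and the bar is at its stop (post at (310,297) in the top crop). Throwing the lever.

Request:
jog_arm:
  rows: [0.0076, 0.0026, 0, 0, 0, 0, 1, 0.0076, 0.0026, 0, 0, 0, 0, 1, 0.0076, 0.0026, 0, 0, 0, 0, 1, 0.0076, 0.0026, 0, 0, 0, 0, 1, 0.0076, 0.0026, 0, 0, 0, 0, 1, 0.0076, 0.0026, 0, 0, 0, 0, 1, 0.0076, 0.0026, 0, 0, 0, 0, 1, 0.0076, 0.0026, 0, 0, 0, 0, 1]

```text
time_s: 7.33
ee_pos: [0.5037, 0.1055, 0.1132]
eef_rot: [-0.134, 1.57, -2.949]
force: [-4.0, -1.3, -1.1]
grip_width: 0.0006
```

Request:
jog_arm:
  rows: [0.0038, 0.0013, 0, 0, 0, 0, 1, 0.0038, 0.0013, 0, 0, 0, 0, 1, 0, 0, 0, 0, 0, 0, 1]

```text
time_s: 7.58
ee_pos: [0.5112, 0.108, 0.1132]
eef_rot: [-0.803, 1.571, 2.664]
force: [-1.1, 0.0, -0.2]
grip_width: 0.0003
```

Request:
jog_arm:
  rows: [0.0028, 0.001, 0, 0, 0, 0, 1, 0, 0, 0, 0, 0, 0, 1, 0, 0, 0, 0, 0, 0, 1]

```text
time_s: 7.83
ee_pos: [0.5137, 0.1088, 0.1135]
eef_rot: [3.042, 1.57, 0.226]
force: [-1.6, -0.7, 0.5]
grip_width: 0.0002
```

Request:
jog_arm:
  rows: [0.0028, 0.001, 0, 0, 0, 0, 1, 0, 0, 0, 0, 0, 0, 1, 0, 0, 0, 0, 0, 0, 1]

```text
time_s: 8.08
ee_pos: [0.5152, 0.1095, 0.1131]
eef_rot: [-0.085, 1.567, -2.901]
force: [-10.2, -2.2, 2.9]
grip_width: 0.0006
```

Request:
jog_arm:
  rows: [0.0028, 0.001, 0, 0, 0, 0, 1, 0, 0, 0, 0, 0, 0, 1, 0, 0, 0, 0, 0, 0, 1]

```text
time_s: 8.33
ee_pos: [0.5162, 0.1099, 0.1127]
eef_rot: [-0.067, 1.562, -2.882]
force: [-24.6, -7.4, 9.4]
grip_width: 0.0006
```

Request:
jog_arm:
  rows: [0.0015, 0.0005, 0, 0, 0, 0, 1, 0, 0, 0, 0, 0, 0, 1, 0, 0, 0, 0, 0, 0, 1]

```text
time_s: 8.58
ee_pos: [0.5166, 0.11, 0.1126]
eef_rot: [-0.062, 1.559, -2.878]
force: [-31.8, -11.4, 13.9]
grip_width: -0.0001
```

Lever is at its stop. Retreating straight back, then up and away for a final look.

Request:
jog_arm:
  rows: [-0.0066, -0.0023, 0, 0, 0, 0, 1, -0.0076, -0.0026, 0, 0, 0, 0, 1, -0.0095, -0.0032, 0, 0, 0, 0, 1, -0.019, -0.0064, 0, 0, 0, 0, 1, 0, 0, 0.02, 0, 0, 0, 1, 0, 0, 0.03, 0, 0, 0, 1, 0, 0, 0.03, 0, 0, 0, 1, 0, 0, 0.02, 0, 0, 0, 1]

```text
time_s: 9.25
ee_pos: [0.4785, 0.0969, 0.2166]
eef_rot: [2.967, 1.567, 0.152]
force: [-0.8, -0.2, 0.9]
grip_width: 0.0003
```

Request:
jog_arm:
  rows: [-0.015, -0.03, 0, 0, 0, 0, 1, -0.015, -0.03, 0, 0, 0, 0, 1, -0.015, -0.03, 0, 0, 0, 0, 1, -0.015, -0.03, 0, 0, 0, 0, 1, -0.015, -0.03, 0, 0, 0, 0, 1, 0, 0, 0, 0, 0, 0, 1, 0, 0, 0, 0, 0, 0, 1]

```text
time_s: 9.83
ee_pos: [0.4028, -0.0542, 0.2139]
eef_rot: [2.655, 1.569, -0.163]
force: [0.4, 0.7, 0.6]
grip_width: 0.0006
```

```bash
python3 - <<'E'
from h import *
snap('top','t6'); snap('scene','s6'); crop('t6',235,180,185,138,4.3,'t6c'); crop('s6',280,180,160,120,5,'s6c')
o=ctrl.get_obs(); print(o['time_s'],o['ee_pos'],o['force'],o['joint_vel'])
E
```

```text
9.9333 [ 0.40336451 -0.05285357  0.21370413] [0.28579532 1.07239952 0.48624281] [ 0.02260839  0.00925034 -0.00441298  0.0010365   0.00249814 -0.00426737]
```

View pics/t6c.png

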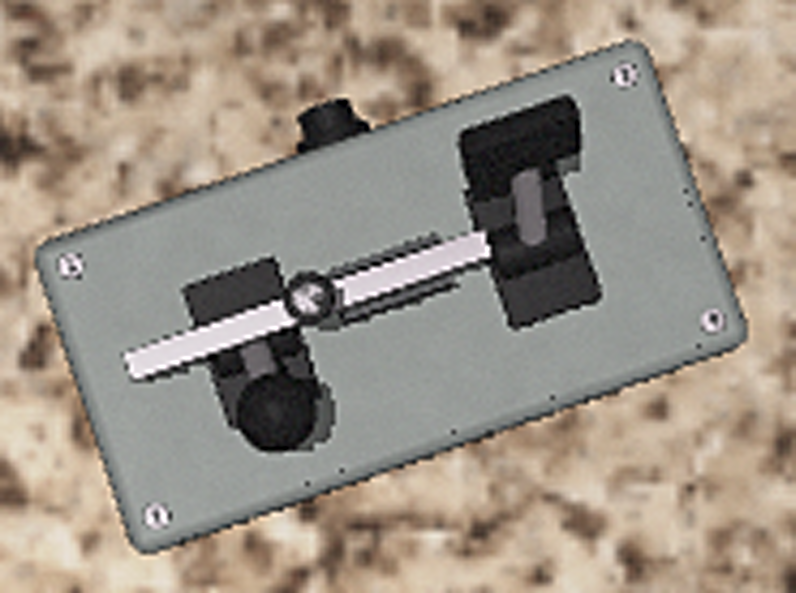

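View pics/s6c.png

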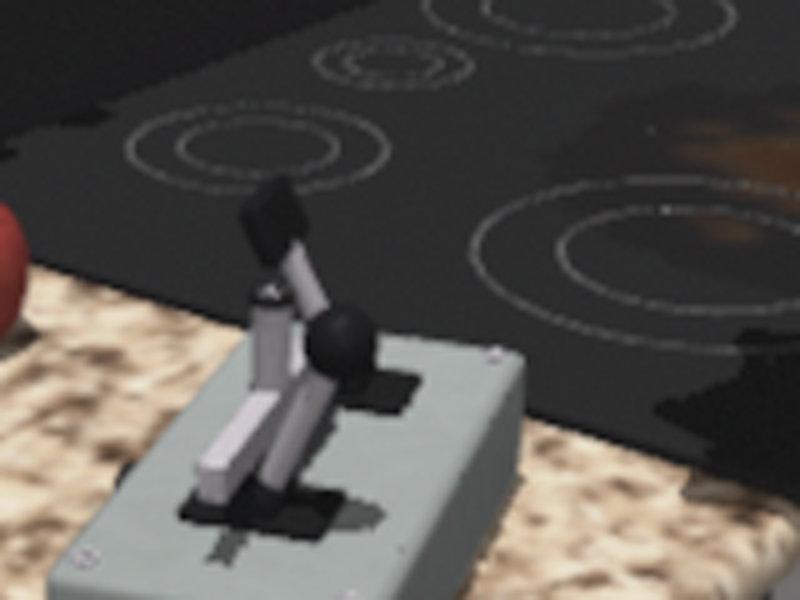

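The paddle is now over to the back at (520,145), the ball is unmoved at (278,412), and the bar is still across. A quick numeric check, then hand-in.

```bash
python3 - <<'E'
from h import *
c=np.array([.488,.1555])
for n,x,y,h in [('paddle',520,145,.133),('post',310,297,.134),('ball',278,412,.132)]:
    p=onz('t6',235+x/4.3,180+y/4.3,h);q=p[:2]-c;print(n,q@[.947,.3215],q@[-.3215,.947])
ctrl.hand_in()
E
```

```text
paddle 0.028747090653098533 -0.04920473824765099
post 0.004179740334695034 0.031237450476615393
ball -0.027321269367264044 0.052931268219919426
the job is handed in; nothing more can be done
```

The range is switched on and the job is handed in at about 10 s of the 35 s allowed. With shut fingers, I pushed the slide by its post to the end stop on the ball side. I then threw the paddle lever away from the robot to its stop, backed off and moved clear.

| Part | Last check (top camera, box frame) | Expected |
|---|---|---|
| Slide post | y about +31 mm | +30 mm end stop |
| Paddle head | x about +29 mm (was about −27 mm) | about +30 mm, fully on |
| Ball head | x about −27 mm, unchanged | off |

The fingers briefly pressed with about 36 N at each stop, below the 40 N limit for the arm and gripper body. At the end the robot was touching nothing, with the force reading back at noise level. No check failed or disagreed beyond 1–3 mm of camera error.

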